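Lay out the pulley-drive kit in its holders

ROBOT

A 6-joint arm with a two-finger parallel gripper is mounted at the origin on a cart in front of the work surface, level with it; the furniture and walls round the work are solid. World frame = base frame: x ahead of the robot, y to its left, z up, the work surface at z = 0. Lengths are in m, angles in rad, forces in N, time in s.
With the tool pointing down it reaches from about 0.375 to 0.9 m from the base axis. Payload 3.1 kg.
Tool frame: the origin (TCP) lies midway between the tips of the shut fingers; the grasp point (between the pads) lies 19 mm behind it (arm.grasp_offset is the z of the grasp point in the tool frame, in m); z points along the fingers, y is the line along which they close (so a half turn about z gives the same grasp; the last joint's range is limited). The gripper opens to 85 mm and grips with 20 to 120 N. Pads are 22 mm wide; open, the fingers measure 114 mm over their backs; the gripper's body (76 mm by 85 mm) begins 54 mm behind the grasp point. The pads swing forward as they close: fully open they stand 13 mm farther back than shut.
Start: joints at [-1.5, 0.527, 1.433, -0, 1.181, -0.178], TCP at [0.155, -0.606, 0.231] pointing down, gripper open.
Joint ranges: [-3.08, 3.08], [-0.75, 2.2], [0.22, 2.44], [-1.43, 4.57], [0, 2.65], [-2.85, 2.85]. Speed limits (rad/s): [2.79, 2.79, 3.14, 3.14, 3.14, 3.14].

INTERFACE

Orientations are given as a rotation vector (axis times angle).
In Python, from plant import arm, eyes, sign_off gives the robot as it stands.
- The arm moves only by the tool carry_out, never from a script. Its argument "plan" is a list of rows, each a list of 5 numbers: the gripper's target within -1 to 1 (shut at 1, half-way at 0, fully open at -1), then the shift along the tool's x, y, z in m, then the turn about the tool's z in degrees. A call has 1 to 12 rows; each row shifts and turns the commanded pose from where the row before left it, along the tool's axes as they then stand; what a row does not reach is not made up. A row lasts 1/10 s, in which the tool goes at most 50 mm and 8.59 degrees, less where a joint would pass 70% of its speed; a pose out of reach is approached as far as the arm can. A call is refused whole if a number of a shift passes 0.05 or a number of a turn 8.59, either way. A call with a gripper value outside its range is refused whole. The fingers move at their own pace and stop on an object; "squeeze" is the grip in N (left out, the last holds). Time passes only in rows, so rows that do not move let the fingers close. It gives the time, the measured TCP pose, the force, the opening and the grip force at its end, in the units of the state.
- arm.observe(): the state, without advancing time (a new reading comes with each control period).
- eyes.snapshot(name): name is "side" or "top" or "wrist"; returns a dict with "pixels" (400x640x3 uint8, blue, green, red), "depth" (400x640 float32, m along the optical axis (not along the pixel's ray), 0 where there is no reading), "vertical_fov" (degrees; the focal length in pixels is half the picture's height over the tangent of half this angle, whatever the lens; pixels are square), "cx", "cy" (the principal point, pixels), "k1" (the pictures are not rectified: a ray, as slopes to the right and down, at radius r is drawn at 1 + k1 r^2 times it, then the intrinsics apply), "R" (3x3) and "t" (3): a world point X has camera coordinates R X + t; the wrist camera has in their place "T_tool_cam" (4x4, takes a point from camera to tool coordinates, whose origin is the TCP and whose axes are the flange's). Camera axes: x right, y down, z forward; pixel columns grow to the right and rows downward; lengths in m; the calibration is good to about 2 mm. A picture is of the moment at which its call begins: read the wrist's pose just before it.
- sign_off(): hands the job in; it is judged then, once.
Trained networks look in the newest picture that a camera, given by its name, has taken for a name from the list of things; names that differ only in an ending like _2 or _b are one class to them, and where a whole thing is asked for, a point or a joint stands for the part that bears it (a point fixed in the world has none). Each returns a list of dicts, best first, with "p" (0 to 1); they miss things now and then, are a little off and sometimes report something else, mostly with a low value. They report only what shows in the picture. A call takes as long as a camera call. They do not tell look-alikes from the thing itself.
- eyes.silhouettes(target, camera): "pixels" (400x640 bool, what is visible of it) and "at" ([column, row] in pixels, amid what is visible of it).
The state is a dict: "t": time; "q": joint angles; "joint_velocities": joint speeds; "effort": joint torques, N m; "tcp_pos": TCP position; "tcp_rot": TCP orientation; "ft_force": force on the tool from outside, world axes, zero at the start; "wrist_torque": the same for the moment, N m; "grip_width": finger opening in m; "grasp_force": force on a finger pad.
Only numpy, scipy, OpenCV 4.12 (cv2) and the standard library are available. Lean on these libraries where they do the work, as an engineer would, in place of code of your own. Each camera call takes 0.05 s, during which the arm holds its last target. There are 200 camera calls.

TASK

Put each part of the pulley-drive kit into the fixed holder made for it: the geared motor standing in the rectangular cradle, the large pulley lying flat in the wide dish, the small pulley lying flat in the narrow dish, and the aluminium mandrel upright in the tapered socket, fully home with its flange down on the rim. Any order will do; let go of everything, and leave the loose battery and the screwdriver where they lie.

Things in the scene. Friction and masses are not known exactly. Their poses are not given: they have to be found in the camera images.
- motor: (Everything listed stands on a flat grey assembly board whose top is 20 mm above the table.) Small grey geared motor on a wooden clamp block, 18 (x) by 47 (y, the shaft's direction) by 35 mm high, loose, upright; the block's sides are vertical and 18 mm apart, so grip it across x. Origin at the centre of its underside, z up. It starts and ends upright; either way round in the cradle is right. About 0.06 kg.
- pulley_large: Large turned wooden pulley (thin band round its lower rim), 53 mm diameter, 18 mm high, loose, lying flat. Origin at the centre of its underside, z up along its axis. Grip across the rim, 7 mm or more above its underside, so that the fingers stay above the dish's rim.
- pulley_small: Small turned wooden pulley, 40 mm diameter, 22 mm high, loose, lying flat. Origin at the centre of its underside, z up along its axis. Grip across the rim, 7 mm or more above its underside, so that the fingers stay above the dish's rim.
- mandrel: Bare aluminium mandrel, loose, standing on its narrow end: a taper of 30 mm diameter at the foot growing to 44 mm at 36 mm height, then a flange of 56 mm diameter and 5 mm thickness (36 to 41 mm), then a cylindrical grip head of 32 mm diameter up to 66 mm height. Origin at the centre of the foot, z up along its axis. Grip across the head, above the flange. About 0.16 kg.
- cradle: Shallow rectangular plain wooden cradle for the motor, fixed: outside 50 (x) by 79 (y) by 10 mm high, pocket 34 by 63 mm, its floor 3 mm above the board and its rim 7 mm above that floor. Origin at the centre of its underside on the board; the motor's y lies along its y (either way round). Grip the motor higher than the rim.
- dish_wide: Wide round shallow plain wooden dish for the large pulley, fixed: flat floor 65 mm in diameter, 3 mm above the board; wall slopes outward to a mouth of about 72 mm at the rim, 9 mm above the board; outside about 80 mm. Origin at the centre of its underside on the board, z up.
- dish_narrow: Narrow round shallow plain wooden dish for the small pulley, fixed: flat floor 51 mm in diameter, 3 mm above the board; wall slopes outward to a mouth of about 58 mm at the rim, 9 mm above the board; outside about 66 mm. Origin at the centre of its underside on the board, z up.
- socket: Upright plain wooden socket with a tapered round hole for the mandrel, fixed: 44 mm high on a 72 mm round foot, mouth 48 mm in diameter at the top rim, narrowing to about 34 mm at its floor 6 mm above the board. Seated, the mandrel's flange rests on the rim, its foot 8 mm above the board and its taper about 2 mm clear of the wall all round. Origin at the centre of its underside on the board, z up.
- battery: Loose AA battery lying on its side, black and red, 14 (x) by 50 (y) by 14 mm; a bystander to leave alone. Origin at the centre of its underside.
- screwdriver: Loose stubby screwdriver with a grey and orange handle, 31 (x) by 124 (y) by 35 mm, lying at the left side of the board; a bystander to leave alone. Origin at the centre of its underside.
There are look-alikes about, which are no part of the job. Leave any green look-alike of the pulley_large alone.

How it is judged:
By the outcome, as a careful person would: the job done as asked, in the order asked, and still so for the second after the job is handed in, with the robot touching nothing.
It also fails if it takes over 102 s, if anything falls off the work surface, if the arm or the gripper's body presses on something with over 40 N, if the wrist force passes 120 N, or if a joint passes its speed limit or range.

## Working session

There is one attempt and no reset: what is moved stays moved. The work goes in short steps, Python scripts to look and compute and a tool call to move; the robot and the scene stay as the last step left them, time stands still between calls to the robot, and variables do not carry over. Pictures are saved under pics/ and viewed, at most 14 in all, crops included, and the job is handed in when it is done.

Besides the shell and the picture viewer there is one more tool, called after "Request:" by a JSON object that holds its "fn" and its "kwargs". carry_out: Moves the arm, as the interface text tells. Its arguments: {"type":"object","properties":{"plan":{"type":"array"},"squeeze":{"type":"number"}},"required":["plan"]}

```bash
mkdir -p pics; python3 - <<'E'
from plant import arm, eyes
import cv2, numpy as np
print({k:np.round(v,3) for k,v in arm.observe().items()}, arm.grasp_offset)
for n in("top","side"):
    s=eyes.snapshot(n); cv2.imwrite(f"pics/{n}0.png",s["pixels"]); print(n,s["vertical_fov"],s["cx"],s["cy"],s["k1"],s["R"],s["t"])
    for k in "motor pulley_large pulley_small mandrel cradle dish_wide dish_narrow socket battery screwdriver".split():
        print(k,[(round(float(d["p"]),2),np.round(d["at"]).tolist(),int(d["pixels"].sum())) for d in eyes.silhouettes(k,n)])
E
```

```text
{'t': np.float64(0.0), 'q': array([-1.499,  0.528,  1.434, -0.   ,  1.181, -0.178]), 'joint_velocities': array([0.001, 0.001, 0.   , 0.001, 0.   , 0.   ]), 'effort': array([-0.0000e+00, -4.4236e+01, -1.7802e+01, -0.0000e+00,  8.0000e-03,
        0.0000e+00]), 'tcp_pos': array([ 0.154, -0.605,  0.23 ]), 'tcp_rot': array([-3.115, -0.391, -0.   ]), 'ft_force': array([0.734, 0.397, 0.661]), 'wrist_torque': array([-0.024, -0.013, -0.036]), 'grasp_force': np.float64(0.0), 'grip_width': np.float64(0.086)} -0.0187
top 45.48151145266881 322.28835281210655 200.06833958148218 -0.06862751791827819 [[-0.02741975 -0.99949927  0.01579151]
 [-0.99561532  0.02589303 -0.08988704]
 [ 0.08943314 -0.01818695 -0.99582677]] [0.12336787 0.54307098 1.32516801]
motor [(0.49, [390.0, 163.0], 134)]
pulley_large [(0.81, [328.0, 230.0], 286), (0.51, [172.0, 209.0], 257)]
pulley_small [(0.74, [463.0, 223.0], 116)]
mandrel [(0.88, [260.0, 179.0], 342)]
cradle [(0.83, [259.0, 235.0], 468)]
dish_wide [(0.84, [393.0, 236.0], 578)]
dish_narrow [(0.79, [448.0, 170.0], 403)]
socket [(0.97, [332.0, 174.0], 499), (0.21, [262.0, 234.0], 456)]
battery [(0.44, [211.0, 249.0], 105)]
screwdriver [(0.8, [225.0, 173.0], 252)]
side 48.45175665997105 325.3193667781791 207.25749537054952 -0.06245007996387877 [[-9.80255222e-01 -1.97736263e-01  2.64886573e-04]
 [-1.27595268e-01  6.31514634e-01 -7.64793250e-01]
 [ 1.51060080e-01 -7.49726375e-01 -6.44275729e-01]] [0.55050714 0.02689784 1.26820012]
motor [(0.7, [307.0, 162.0], 110)]
pulley_large [(0.85, [291.0, 347.0], 517), (0.53, [354.0, 206.0], 230)]
pulley_small [(0.34, [305.0, 160.0], 150)]
mandrel [(0.66, [286.0, 238.0], 391)]
cradle [(0.63, [346.0, 260.0], 597)]
dish_wide [(0.81, [370.0, 172.0], 298)]
dish_narrow [(0.64, [326.0, 140.0], 147)]
socket [(0.77, [299.0, 197.0], 512)]
battery [(0.57, [347.0, 302.0], 120)]
screwdriver [(0.62, [266.0, 274.0], 372)]
```

```bash
python3 - <<'E'
import cv2
a=cv2.imread("pics/top0.png")[120:290,140:520]; cv2.imwrite("pics/top0c.png",cv2.resize(a,None,fx=2.1,fy=2.1,interpolation=cv2.INTER_CUBIC))
E
```

```text
(no output)
```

View pics/top0c.png

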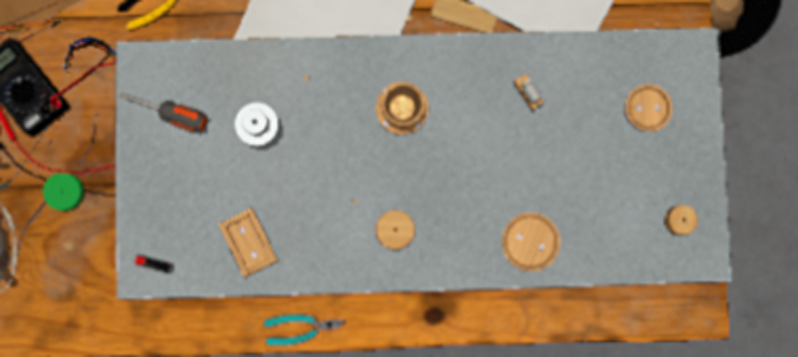

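View pics/side0.png

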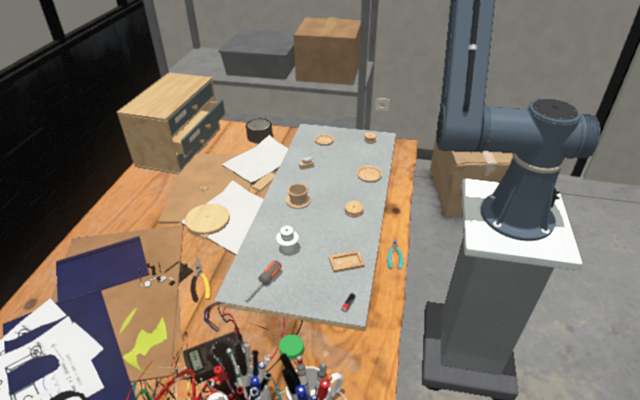

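The top crop shows, in full-picture pixels: motor (390,163), the only motor-like thing; mandrel (262,179); socket (332,171); narrow dish (448,171); small pulley (465,224); wide dish (393,235); cradle (259,235); battery (213,246); screwdriver (225,173).
Candidates for pulley_large are the wooden disc on the board at (328,229) and the green disc off the board at (171,211). The wooden one is right. The side view also shows a big round board at (207,218) off the work board, which is not a pulley.

```bash
cat > h.py <<'E'
from plant import arm, eyes
import cv2, numpy as np
from scipy.spatial.transform import Rotation as Ro
H=dict(motor=.055,pulley_large=.038,pulley_small=.042,mandrel=.061,cradle=.030,dish_wide=.029,dish_narrow=.029,socket=.064,battery=.034,screwdriver=.04)
def shot(n):
    o=arm.observe(); s=eyes.snapshot(n)
    if n=="wrist":
        T=np.eye(4); T[:3,:3]=Ro.from_rotvec(o["tcp_rot"]).as_matrix(); T[:3,3]=o["tcp_pos"]
        T=T@np.array(s["T_tool_cam"]); s["Rcw"],s["c"]=T[:3,:3],T[:3,3]
    else: s["Rcw"]=np.array(s["R"]).T; s["c"]=-s["Rcw"]@np.array(s["t"])
    s["f"]=200/np.tan(np.radians(s["vertical_fov"]/2)); return s
def rays(s,uv):
    d=(np.asarray(uv,float)-[s["cx"],s["cy"]])/s["f"]; p=d.copy()
    for _ in range(10): p=d/(1+s["k1"]*(p**2).sum(1,keepdims=True))
    return np.c_[p,np.ones(len(p))]
def onplane(s,uv,z):
    r=rays(s,uv)@s["Rcw"].T; return s["c"]+r*((z-s["c"][2])/r[:,2])[:,None]
def cloud(s,mask):
    v,u=np.nonzero(mask&(s["depth"]>0)); r=rays(s,np.c_[u,v])*s["depth"][v,u][:,None]
    return s["c"]+r@s["Rcw"].T
def measure(s,n,names,pmin=.3):
    for k in names:
        for d in eyes.silhouettes(k,n):
            if d["p"]<pmin: continue
            P=cloud(s,d["pixels"]); z=np.percentile(P[:,2],[5,50,95]) if len(P) else np.zeros(3)
            if len(P)==0: continue
            top=P[np.abs(P[:,2]-z[2])<.006]
            v,u=np.nonzero(d["pixels"]); Q=onplane(s,np.c_[u,v],H[k])[:,:2].astype(np.float32)
            c,wh,a=cv2.minAreaRect(Q); (e,r)=cv2.minEnclosingCircle(Q)
            print(k,round(float(d["p"]),2),"at",np.round(d["at"]),"rect",np.round(c,4),np.round(wh,3),round(a,1),"circ",np.round(e,4),round(r,4),"z",np.round(z,3),"topmean",np.round(top.mean(0),4))
E
python3 - <<'E'
from h import *
s=shot("top"); measure(s,"top",H)
E
```

```text
pulley_large 0.62 at [171. 209.] rect [0.5267 0.5371] [0.054 0.042] 88.6 circ [0.5267 0.5371] 0.028 z [0.009 0.017 0.022] topmean [0.5281 0.5441 0.0187]
pulley_large 0.57 at [327. 229.] rect [0.4623 0.0954] [0.05  0.047] 88.5 circ [0.4622 0.0958] 0.0258 z [0.032 0.037 0.042] topmean [0.4623 0.0967 0.0386]
pulley_small 0.68 at [464. 223.] rect [ 0.4654 -0.2865] [0.04  0.036] 88.3 circ [ 0.4658 -0.2864] 0.0215 z [0.025 0.04  0.045] topmean [ 0.4663 -0.2885  0.0419]
mandrel 0.84 at [263. 176.] rect [0.6055 0.274 ] [0.059 0.055] 43.7 circ [0.6045 0.275 ] 0.03 z [0.02  0.062 0.087] topmean [0.6053 0.2749 0.0854]
cradle 0.57 at [261. 238.] rect [0.4523 0.2911] [0.08  0.052] 25.5 circ [0.4534 0.2896] 0.0437 z [0.017 0.025 0.032] topmean [0.4527 0.2916 0.0297]
dish_wide 0.95 at [394. 236.] rect [ 0.4423 -0.0841] [0.073 0.073] 87.6 circ [ 0.4445 -0.0849] 0.0391 z [0.018 0.023 0.03 ] topmean [ 0.4425 -0.0871  0.0269]
dish_narrow 0.59 at [448. 170.] rect [ 0.6196 -0.254 ] [0.061 0.064] 87.1 circ [ 0.6183 -0.2539] 0.0334 z [0.017 0.023 0.03 ] topmean [ 0.619  -0.2552  0.027 ]
dish_narrow 0.52 at [391. 166.] rect [ 0.6447 -0.0914] [0.046 0.024] 28.7 circ [ 0.6447 -0.0915] 0.0232 z [0.021 0.042 0.056] topmean [ 0.6416 -0.0912  0.0539]
socket 0.89 at [333. 171.] rect [0.6211 0.0847] [0.069 0.07 ] 88.5 circ [0.6203 0.0839] 0.0363 z [0.02  0.028 0.065] topmean [0.6278 0.0803 0.0631]
screwdriver 0.85 at [225. 171.] rect [0.6309 0.3988] [0.115 0.029] 67.4 circ [0.6302 0.3991] 0.0576 z [0.029 0.046 0.053] topmean [0.6193 0.3686 0.0508]
```

Request:
{"fn": "carry_out", "kwargs": {"plan": [[-1, 0.035, -0.021, 0.004, 0], [-1, 0.035, -0.021, 0.004, 0], [-1, 0.035, -0.021, 0.004, 0], [-1, 0.035, -0.021, 0.004, 0], [-1, 0.035, -0.021, 0.004, 0], [-1, 0.035, -0.021, 0.004, 0], [-1, 0.035, -0.021, 0.004, 0], [-1, 0.035, -0.021, 0.004, 0], [-1, 0.035, -0.021, 0.004, 0], [-1, 0.035, -0.021, 0.004, 0], [-1, 0.03, -0.02, 0.004, 0], [-1, 0, 0, 0, 0]], "squeeze": 40}}

```text
t: 2.85
tcp_pos: [0.4679, -0.2851, 0.1869]
tcp_rot: [-3.114, -0.399, -0.0]
ft_force: [-0.9, 0.6, -1.0]
grip_width: 0.0857
grasp_force: 0.0
```

```bash
cat >> h.py <<'E'
def go(x,y,z=None,yaw=None):
    o=arm.observe(); R=Ro.from_rotvec(o["tcp_rot"]).as_matrix(); p=o["tcp_pos"]
    d=R.T@(np.array([x,y,p[2] if z is None else z])-p); c=np.degrees(np.arctan2(R[1,0],R[0,0]))
    t=0 if yaw is None else -((yaw-c+90)%180-90)
    print("tcp",np.round(p,4),"yaw",round(c,1),"q",np.round(o["q"],2),"tilt",np.round(R[2],3),"=> shift",np.round(d,4),"turn",round(t,1))
E
python3 - <<'E'
from h import *
s=shot("wrist"); measure(s,"wrist",["pulley_small","pulley_large","dish_narrow"]); go(.466,-.287)
cv2.imwrite("pics/w1.png",s["pixels"])
E
```

```text
pulley_small 0.8 at [326. 189.] rect [ 0.4685 -0.2899] [0.042 0.038] 14.6 circ [ 0.468  -0.2904] 0.0216 z [0.027 0.042 0.044] topmean [ 0.4666 -0.2906  0.0423]
pulley_large 0.34 at [135. 159.] rect [ 0.4455 -0.0925] [0.075 0.076] 1.5 circ [ 0.4458 -0.0922] 0.0387 z [0.023 0.024 0.03 ] topmean [ 0.4416 -0.0839  0.0263]
dish_narrow 0.71 at [334.  24.] rect [ 0.6132 -0.2585] [0.049 0.064] 14.6 circ [ 0.6194 -0.2565] 0.0328 z [0.022 0.024 0.03 ] topmean [ 0.6147 -0.2578  0.0261]
tcp [ 0.4656 -0.2895  0.1875] yaw 14.3 q [-0.76  0.48  1.67 -0.    0.99  0.56] tilt [-0.     0.001 -1.   ] => shift [ 0.0011 -0.0023 -0.    ] turn 0
```

View pics/w1.png

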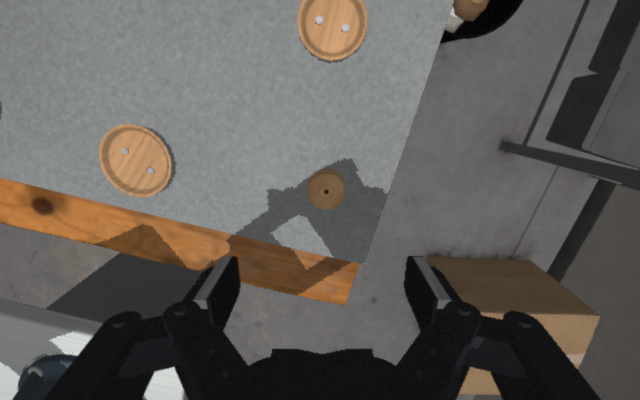

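The wrist view shows the small pulley at (326,189), the narrow dish at (334,24) and the wide dish at (136,160). Pulley position is (0.467,-0.290) at height 0.042, which agrees with the top camera.

Request:
{"fn": "carry_out", "kwargs": {"plan": [[-1, 0.001, 0.001, 0.04, 0], [-1, 0, 0, 0.04, 0], [-1, 0, 0, 0.04, 0], [-1, 0, 0, 0.03, 0], [-1, 0, 0, 0.01, 0], [1, 0, 0, 0, 0], [1, 0, 0, 0, 0], [1, 0, 0, 0, 0], [1, 0, 0, 0, 0], [1, 0, 0, 0, 0], [1, 0, 0, 0, 0], [1, 0, 0, 0, 0]], "squeeze": 30}}

```text
t: 4.25
tcp_pos: [0.468, -0.2905, 0.0293]
tcp_rot: [3.114, 0.392, 0.003]
ft_force: [-1.7, -1.4, 6.4]
grip_width: 0.0383
grasp_force: 30.2
```

Request:
{"fn": "carry_out", "kwargs": {"plan": [[1, 0, 0, -0.03, 0], [1, 0, 0, -0.03, 0], [1, 0.031, 0.001, 0, 0], [1, 0.031, 0.001, 0, 0], [1, 0.031, 0.001, 0, 0], [1, 0.031, 0.001, 0, 0], [1, 0.031, 0, 0, 0], [1, 0, 0, 0, 0], [1, 0, 0, 0, 0], [1, 0, 0, 0, 0]]}}

```text
t: 5.25
tcp_pos: [0.6171, -0.2548, 0.0874]
tcp_rot: [-3.117, -0.391, 0.002]
ft_force: [-0.0, 0.8, 0.1]
grip_width: 0.038
grasp_force: 30.6
```

```bash
python3 - <<'E'
from h import *
s=shot("wrist"); measure(s,"wrist",["pulley_small","dish_narrow"]); go(.619,-.256)
s=shot("top"); measure(s,"top",["motor"],.1);measure(s,"top",["cradle"])
E
```

```text
pulley_small 0.65 at [321. 268.] rect [ 0.5844 -0.2638] [0.069 0.056] 14.3 circ [ 0.5846 -0.2646] 0.035 z [0.084 0.1   0.101] topmean [ 0.6168 -0.2559  0.1003]
dish_narrow 0.7 at [324. 206.] rect [ 0.6259 -0.2547] [0.053 0.064] 13.3 circ [ 0.6202 -0.2559] 0.0326 z [0.023 0.024 0.03 ] topmean [ 0.627  -0.2544  0.0266]
tcp [ 0.6172 -0.2554  0.0874] yaw 14.3 q [-0.56  0.76  1.43 -0.    0.96  0.76] tilt [-0.001 -0.001 -1.   ] => shift [ 0.0016  0.001  -0.    ] turn 0
motor 0.55 at [389. 166.] rect [ 0.6405 -0.0874] [0.047 0.025] 29.8 circ [ 0.6408 -0.0879] 0.0239 z [0.018 0.041 0.056] topmean [ 0.6417 -0.0926  0.0535]
cradle 0.84 at [259. 235.] rect [0.4516 0.2929] [0.075 0.049] 25.5 circ [0.451  0.2926] 0.0425 z [0.018 0.025 0.032] topmean [0.4522 0.2928 0.0294]
```

Request:
{"fn": "carry_out", "kwargs": {"plan": [[1, 0.002, 0.001, 0.025, 0], [1, 0, 0, 0.02, 0], [1, 0, 0, 0.009, 0], [1, 0, 0, 0, 0], [1, 0, 0, 0, 0], [-0.2, 0, 0, 0, 0], [-0.6, 0, 0, 0, 0], [-1, 0, 0, -0.005, 0], [-1, 0, 0, -0.02, 0], [-1, 0, 0, -0.04, 0], [-1, 0, 0, -0.045, 0], [-1, 0, 0, -0.045, 0]]}}

```text
t: 6.75
tcp_pos: [0.6202, -0.2553, 0.1901]
tcp_rot: [-3.117, -0.391, 0.001]
ft_force: [-0.0, 0.3, -0.6]
grip_width: 0.0856
grasp_force: 0.0
```

```bash
python3 - <<'E'
from h import *
s=shot("wrist"); measure(s,"wrist",["pulley_small","dish_narrow"]);measure(s,"wrist",["motor"],.1); go(.642,-.09)
cv2.imwrite("pics/w2.png",s["pixels"])
E
```

```text
pulley_small 0.82 at [320. 187.] rect [ 0.6194 -0.2569] [0.041 0.038] 14.2 circ [ 0.6195 -0.2568] 0.0214 z [0.031 0.045 0.046] topmean [ 0.6195 -0.257   0.0453]
dish_narrow 0.81 at [319. 166.] rect [ 0.62   -0.2561] [0.064 0.064] 14.2 circ [ 0.6199 -0.2557] 0.0326 z [0.023 0.027 0.03 ] topmean [ 0.6216 -0.2546  0.0279]
motor 0.59 at [168. 125.] rect [ 0.648 -0.101] [0.044 0.03 ] 32.4 circ [ 0.649  -0.1023] 0.0238 z [0.024 0.039 0.056] topmean [ 0.644  -0.0945  0.0539]
tcp [ 0.6212 -0.2559  0.1906] yaw 14.3 q [-0.56  0.63  1.35 -0.    1.16  0.76] tilt [ 0.003  0.003 -1.   ] => shift [ 0.0612 -0.1556 -0.0003] turn 0
```

View pics/w2.png

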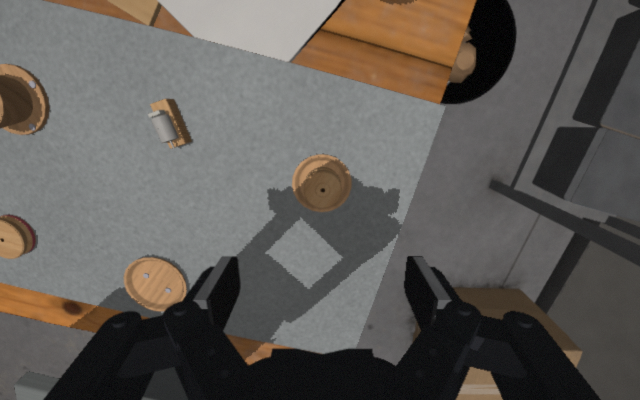

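The small pulley (320,187) lies flat in its dish, top at 0.045, centred within 1 mm. The motor is at (168,125).

Request:
{"fn": "carry_out", "kwargs": {"plan": [[-1, 0.012, -0.031, 0, 0], [-1, 0.012, -0.031, 0, 0], [-1, 0.012, -0.031, 0, 0], [-1, 0.012, -0.031, 0, 0], [-1, 0.013, -0.031, 0, 0], [-1, 0, 0, 0, -8], [-1, 0, 0, 0, -8], [-1, 0, 0, 0, 0], [-1, 0, 0, 0, 0], [-1, 0, 0, 0, 0]]}}

```text
t: 7.95
tcp_pos: [0.6407, -0.0904, 0.1874]
tcp_rot: [-3.032, -0.817, 0.002]
ft_force: [-0.4, 0.4, -1.0]
grip_width: 0.0857
grasp_force: 0.0
```

```bash
python3 - <<'E'
from h import *
s=shot("wrist"); measure(s,"wrist",["motor"],.1); go(.642,-.09,yaw=30)
for d in eyes.silhouettes("motor","wrist")[:1]:
    P=cloud(s,d["pixels"]); P=P[P[:,2]>.024]
    for lo,hi in((.03,.048),(.048,.06)):
        Q=P[(P[:,2]>lo)&(P[:,2]<hi)][:,:2].astype(np.float32); print(lo,len(Q),cv2.minAreaRect(Q))
cv2.imwrite("pics/w3.png",s["pixels"][100:280,220:440].repeat(3,0).repeat(3,1))
E
```

```text
motor 0.55 at [323. 182.] rect [ 0.6484 -0.0883] [0.049 0.018] 30.7 circ [ 0.648  -0.0871] 0.0246 z [0.021 0.051 0.056] topmean [ 0.6434 -0.0918  0.0539]
tcp [ 0.641  -0.0905  0.1879] yaw 30.2 q [-0.31  0.61  1.41  0.    1.12  0.73] tilt [-0.001 -0.001 -1.   ] => shift [ 0.0012  0.     -0.    ] turn 0.2
0.03 289 ((0.6446856260299683, -0.09094660729169846), (0.04545935243368149, 0.017967812716960907), 31.26819610595703)
0.048 458 ((0.6405285000801086, -0.09305135905742645), (0.034999050199985504, 0.016110828146338463), 30.573596954345703)
```

View pics/w3.png

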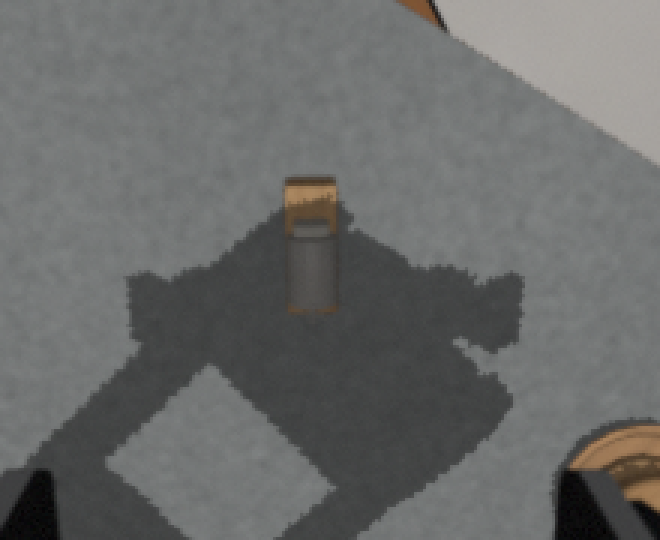

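The crop shows the motor in line with the tool at (324,181), wood clamp block forward and grey can behind. Centre is about (0.644,-0.091), yaw 31°.

Request:
{"fn": "carry_out", "kwargs": {"plan": [[-1, 0.003, 0.002, 0.04, -0.7], [-1, 0, 0, 0.04, 0], [-1, 0, 0, 0.04, 0], [-1, 0, 0, 0.025, 0], [-1, 0, 0, 0.009, 0], [0, 0, 0, 0, 0], [1, 0, 0, 0, 0], [1, 0, 0, 0, 0], [1, 0, 0, 0, 0], [1, 0, 0, 0, 0], [1, 0, 0, 0, 0], [1, 0, 0, 0, 0]], "squeeze": 30}}

```text
t: 9.3
tcp_pos: [0.6457, -0.0907, 0.0359]
tcp_rot: [3.026, 0.84, 0.003]
ft_force: [-1.0, 0.6, 6.5]
grip_width: 0.0162
grasp_force: 29.5
```

Request:
{"fn": "carry_out", "kwargs": {"plan": [[1, 0, 0, -0.02, 0], [1, 0, 0, -0.03, 0], [1, 0, 0, -0.03, 0], [1, 0, 0, -0.03, 0], [1, 0, 0, 0, 0]]}}

```text
t: 9.8
tcp_pos: [0.6479, -0.0913, 0.1492]
tcp_rot: [3.022, 0.839, 0.013]
ft_force: [0.2, -0.0, -1.7]
grip_width: 0.0162
grasp_force: 29.5
```

```bash
python3 - <<'E'
from h import *
go(.452,.292,yaw=25.5)
s=shot("wrist"); measure(s,"wrist",["motor"],.1)
E
```

```text
tcp [ 0.6479 -0.0913  0.1492] yaw 31.0 q [-0.31  0.66  1.44  0.    1.04  0.72] tilt [ 0.006  0.007 -1.   ] => shift [ 0.0297 -0.4295 -0.003 ] turn 5.5
motor 0.69 at [321. 260.] rect [ 0.5979 -0.1237] [0.103 0.032] 29.9 circ [ 0.5979 -0.123 ] 0.0521 z [0.141 0.164 0.169] topmean [ 0.6469 -0.093   0.1672]
```

Request:
{"fn": "carry_out", "kwargs": {"plan": [[1, 0.003, -0.039, 0, 0], [1, 0.003, -0.039, 0, 0], [1, 0.003, -0.039, 0, 0], [1, 0.003, -0.039, 0, 0], [1, 0.003, -0.039, 0, 0], [1, 0.003, -0.039, 0, 0], [1, 0.003, -0.039, 0, 0], [1, 0.003, -0.039, 0, 0], [1, 0.003, -0.039, 0, 0], [1, 0.003, -0.039, 0, 0], [1, 0, -0.039, 0, 5.5], [1, 0, 0, 0, 0]]}}

```text
t: 11.1
tcp_pos: [0.445, 0.2953, 0.1425]
tcp_rot: [-3.062, -0.7, 0.009]
ft_force: [-0.3, -1.1, 0.5]
grip_width: 0.0161
grasp_force: 29.5
```

Request:
{"fn": "carry_out", "kwargs": {"plan": [[1, 0, 0, 0, 0], [1, 0, 0, 0, 0]]}}

```text
t: 11.3
tcp_pos: [0.4496, 0.2918, 0.1435]
tcp_rot: [3.063, 0.694, -0.002]
ft_force: [0.7, 0.1, -0.8]
grip_width: 0.016
grasp_force: 29.5
```

```bash
python3 - <<'E'
from h import *
s=shot("wrist"); measure(s,"wrist",["motor","cradle"],.1); go(.452,.292,yaw=25.5)
cv2.imwrite("pics/w4.png",s["pixels"])
E
```

```text
motor 0.9 at [320. 260.] rect [0.3978 0.2664] [0.103 0.03 ] 26.5 circ [0.3979 0.2668] 0.0517 z [0.134 0.158 0.163] topmean [0.4487 0.2901 0.1615]
motor 0.71 at [182. 160.] rect [0.4366 0.4083] [0.047 0.014] 73.9 circ [0.4368 0.4083] 0.0234 z [0.028 0.033 0.035] topmean [0.4281 0.4171 0.0333]
cradle 0.86 at [322. 185.] rect [0.4526 0.2915] [0.08  0.051] 25.0 circ [0.4522 0.2926] 0.0461 z [0.023 0.025 0.031] topmean [0.4602 0.2956 0.0301]
tcp [0.4502 0.2915 0.144 ] yaw 25.4 q [ 0.37  0.53  1.74 -0.    0.87  1.49] tilt [-0.  0. -1.] => shift [ 0.0018  0.0003 -0.    ] turn -0.1
```

View pics/w4.png

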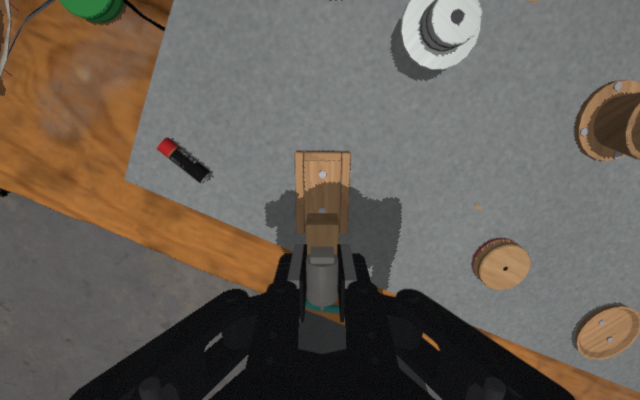

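The motor hangs in line over the cradle, whose centre (322,185) measures (0.4525,0.292) at yaw 25.3°. The battery is well clear at (182,160). Lowering now.

Request:
{"fn": "carry_out", "kwargs": {"plan": [[1, 0.003, 0, 0.035, 0], [1, 0, 0, 0.035, 0], [1, 0, 0, 0.025, 0], [1, 0, 0, 0.008, 0], [1, 0, 0, 0, 0], [1, 0, 0, 0, 0], [1, 0, 0, 0, 0]]}}

```text
t: 12.15
tcp_pos: [0.4533, 0.2941, 0.0424]
tcp_rot: [-3.064, -0.693, -0.004]
ft_force: [-0.7, 0.3, -1.2]
grip_width: 0.0163
grasp_force: 29.5
```

Request:
{"fn": "carry_out", "kwargs": {"plan": [[1, 0, 0, 0.002, 0], [1, 0, 0, 0.001, 0], [1, 0, 0, 0, 0], [0.5, 0, 0, 0, 0], [0, 0, 0, 0, 0], [-1, 0, 0, 0, 0], [-1, 0, 0, 0, 0], [-1, 0, 0, -0.02, 0], [-1, 0, 0, -0.04, 0], [-1, 0, 0, -0.045, 0], [-1, 0, 0, -0.045, 0], [-1, 0, 0, 0, 0]]}}

```text
t: 13.35
tcp_pos: [0.4561, 0.2957, 0.1943]
tcp_rot: [-3.062, -0.694, -0.021]
ft_force: [0.5, 0.1, 0.4]
grip_width: 0.0855
grasp_force: 0.0
```

```bash
python3 - <<'E'
from h import *
s=shot("wrist"); measure(s,"wrist",["motor","cradle","pulley_large","mandrel","socket"],.3); go(.462,.096)
cv2.imwrite("pics/w5.png",s["pixels"])
E
```

```text
motor 0.74 at [320. 193.] rect [0.4554 0.2943] [0.049 0.018] 23.2 circ [0.4552 0.2952] 0.0247 z [0.028 0.054 0.059] topmean [0.4507 0.2923 0.0569]
cradle 0.95 at [330. 186.] rect [0.4523 0.2919] [0.081 0.051] 24.1 circ [0.4519 0.2923] 0.046 z [0.022 0.029 0.031] topmean [0.4533 0.2924 0.0301]
pulley_large 0.93 at [475. 248.] rect [0.4654 0.1004] [0.059 0.051] 77.3 circ [0.4648 0.1007] 0.03 z [0.026 0.038 0.039] topmean [0.4642 0.0973 0.0382]
mandrel 0.95 at [415.  58.] rect [0.6052 0.2738] [0.056 0.056] 59.4 circ [0.6053 0.2739] 0.0287 z [0.06  0.063 0.087] topmean [0.6053 0.2743 0.0862]
socket 0.58 at [584. 130.] rect [0.6196 0.0977] [0.062 0.095] 17.6 circ [0.6195 0.0975] 0.048 z [0.025 0.044 0.065] topmean [0.628  0.0803 0.063 ]
tcp [0.451  0.2934 0.1865] yaw 25.5 q [ 0.37  0.47  1.69 -0.    0.98  1.49] tilt [-0.004 -0.    -1.   ] => shift [-0.0751  0.1829  0.0002] turn 0
```

View pics/w5.png

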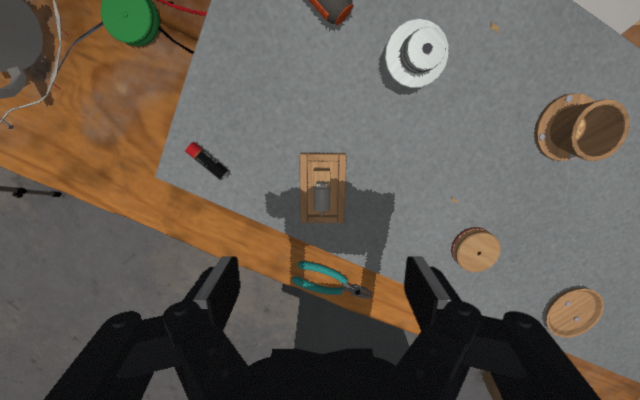

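The motor stands in the cradle at (320,193), top at 0.057, inside the rim. The mandrel is at (415,55), head centre (0.605,0.274) from both cameras. Going to it.

Request:
{"fn": "carry_out", "kwargs": {"plan": [[-1, 0.033, 0.021, 0, 0], [-1, 0.033, 0.021, 0, 0], [-1, 0.033, 0.021, 0, 0], [-1, 0.032, 0.021, 0, 0], [-1, 0, 0, 0, 0], [-1, 0, 0, 0, 0], [-1, 0, 0, 0, 0]]}}

```text
t: 14.35
tcp_pos: [0.6047, 0.2745, 0.1867]
tcp_rot: [-3.064, -0.694, 0.007]
ft_force: [-0.4, -0.2, -0.2]
grip_width: 0.0848
grasp_force: 0.0
```

```bash
python3 - <<'E'
from h import *
s=shot("wrist"); measure(s,"wrist",["mandrel","socket"],.3); go(.6053,.274,.066)
E
```

```text
mandrel 0.95 at [322. 193.] rect [0.6064 0.2745] [0.056 0.055] 52.2 circ [0.6063 0.2745] 0.0289 z [0.06  0.062 0.087] topmean [0.6073 0.2744 0.0863]
socket 0.6 at [491. 241.] rect [0.6305 0.0973] [0.091 0.062] 74.8 circ [0.6318 0.0971] 0.0459 z [0.025 0.042 0.065] topmean [0.6285 0.0804 0.0632]
tcp [0.6052 0.2749 0.188 ] yaw 25.6 q [0.26 0.63 1.37 0.   1.15 1.38] tilt [-0.002 -0.    -1.   ] => shift [-1.00e-04  9.00e-04  1.22e-01] turn 0
```

Request:
{"fn": "carry_out", "kwargs": {"plan": [[-1, 0.001, 0.001, 0.04, 0], [-1, 0, 0, 0.04, 0], [-1, 0, 0, 0.03, 0], [-1, 0, 0, 0.011, 0], [-1, 0, 0, 0, 0], [0, 0, 0, 0, 0], [1, 0, 0, 0, 0], [1, 0, 0, 0, 0], [1, 0, 0, 0, 0], [1, 0, 0, 0, 0], [1, 0, 0, 0, 0], [1, 0, 0, 0, 0]], "squeeze": 60}}

```text
t: 15.7
tcp_pos: [0.6089, 0.2746, 0.0691]
tcp_rot: [-3.064, -0.694, -0.004]
ft_force: [-0.6, -0.2, 5.7]
grip_width: 0.0299
grasp_force: 59.0
```

Request:
{"fn": "carry_out", "kwargs": {"plan": [[1, 0, 0, -0.02, 0], [1, 0, 0, -0.03, 0], [1, 0, 0, -0.03, 0], [1, 0, 0, -0.03, 0], [1, 0, 0, 0, 0], [1, 0, 0, 0, 0]]}}

```text
t: 16.3
tcp_pos: [0.6079, 0.274, 0.1776]
tcp_rot: [3.064, 0.694, 0.001]
ft_force: [-0.1, -0.1, -2.7]
grip_width: 0.0297
grasp_force: 59.6
```

```bash
python3 - <<'E'
from h import *
s=shot("wrist"); measure(s,"wrist",["mandrel","socket"],.3); go(.6205,.083)
E
```

```text
mandrel 0.68 at [322. 252.] rect [0.5464 0.249 ] [0.109 0.09 ] 4.6 circ [0.5475 0.2422] 0.056 z [0.169 0.188 0.196] topmean [0.6077 0.2727 0.1948]
mandrel 0.6 at [224. 126.] rect [0.6373 0.3928] [0.111 0.03 ] 67.7 circ [0.6388 0.392 ] 0.0556 z [0.029 0.047 0.053] topmean [0.6218 0.3704 0.0508]
socket 0.82 at [492. 247.] rect [0.6309 0.0973] [0.094 0.063] 74.8 circ [0.6302 0.0975] 0.0474 z [0.024 0.042 0.065] topmean [0.6281 0.08   0.0631]
tcp [0.6065 0.2737 0.1752] yaw 25.5 q [ 0.26  0.64  1.37 -0.    1.13  1.38] tilt [-0.004 -0.001 -1.   ] => shift [-0.0695  0.1781  0.0002] turn 0
```

```bash
cat >> h.py <<'E'
def rim(s,n,k,lo,hi):
    d=eyes.silhouettes(k,n)[0]; m=cv2.dilate(d["pixels"].astype(np.uint8),np.ones((5,5)))>0
    P=cloud(s,m); Q=P[(P[:,2]>lo)&(P[:,2]<hi)][:,:2].astype(np.float32)
    c,r=cv2.minEnclosingCircle(Q); e=cv2.fitEllipse(cv2.convexHull(Q)); print(n,k,len(Q),"circ",np.round(c,4),round(r,4),"ell",np.round(e[0],4),np.round(e[1],4))
E
python3 - <<'E'
from h import *
for n in("wrist","top","side"):
    s=shot(n); rim(s,n,"socket",.058,.068)
E
```

```text
wrist socket 1185 circ [0.6269 0.08  ] 0.0303 ell [0.6276 0.0802] [0.0576 0.0599]
top socket 120 circ [0.6273 0.0814] 0.0295 ell [0.6276 0.0812] [0.0564 0.0579]
side socket 103 circ [0.6245 0.0789] 0.0318 ell [0.6235 0.0802] [0.0495 0.0628]
```

Request:
{"fn": "carry_out", "kwargs": {"plan": [[1, -0.011, 0.03, 0, 0], [1, -0.011, 0.03, 0, 0], [1, -0.011, 0.031, 0, 0], [1, -0.011, 0.031, 0, 0], [1, -0.011, 0.031, 0, 0], [1, -0.01, 0.03, 0, 0], [1, 0, 0, 0, 0], [1, 0, 0, 0, 0], [1, 0, 0, 0, 0]]}}

```text
t: 17.65
tcp_pos: [0.6279, 0.0818, 0.1772]
tcp_rot: [-3.063, -0.694, 0.001]
ft_force: [0.2, -0.0, -1.3]
grip_width: 0.0296
grasp_force: 59.7
```

```bash
python3 - <<'E'
from h import *
go(.6272,.0805)
for n in("wrist","side"):
    s=shot(n); cv2.imwrite(f"pics/m_{n}.png",s["pixels"])
    try: rim(s,n,"mandrel",.14,.21); rim(s,n,"socket",.058,.068)
    except Exception as e: print(n,e)
a=cv2.imread("pics/m_wrist.png"); b=cv2.resize(cv2.imread("pics/m_side.png")[120:280,220:380],(400,400)); cv2.imwrite("pics/m.png",np.hstack([a[:,120:520],b]))
E
```

```text
tcp [0.6279 0.0818 0.1772] yaw 25.5 q [-0.05  0.6   1.46  0.    1.08  1.08] tilt [-0.    -0.001 -1.   ] => shift [-0.0011  0.0009 -0.    ] turn 0
wrist mandrel 6076 circ [0.6284 0.0814] 0.0273 ell [0.6316 0.083 ] [0.0424 0.0531]
wrist socket 836 circ [0.6281 0.0806] 0.0293 ell [0.6284 0.0809] [0.0571 0.0578]
side OpenCV(4.12.0) /io/opencv/modules/imgproc/src/shapedescr.cpp:356: error: (-215:Assertion failed) n >= 0 && (depth == CV_32F || depth == CV_32S) in function 'fitEllipseNoDirect'
```

View pics/m.png

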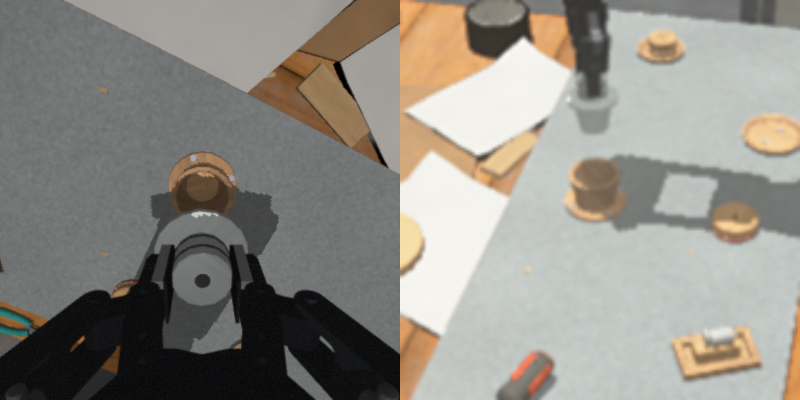

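The wrist view shows the mandrel held upright over the socket, and the side view agrees. Flange centre (0.6284,0.0814) against socket rim (0.628,0.081), so they are within 1 mm. Lowering.

Request:
{"fn": "carry_out", "kwargs": {"plan": [[1, 0, 0, 0.03, 0], [1, 0, 0, 0.02, 0], [1, 0, 0, 0.01, 0], [1, 0, 0, 0.01, 0], [1, 0, 0, 0.008, 0], [1, 0, 0, 0.007, 0], [1, 0, 0, 0, 0], [1, 0, 0, 0, 0]]}}

```text
t: 18.7
tcp_pos: [0.6284, 0.0809, 0.0926]
tcp_rot: [3.064, 0.694, 0.001]
ft_force: [0.1, 0.0, -1.3]
grip_width: 0.0298
grasp_force: 59.8
```

Request:
{"fn": "carry_out", "kwargs": {"plan": [[1, 0, 0, 0.005, 0], [1, 0, 0, 0.005, 0], [1, 0, 0, 0.003, 0], [1, 0, 0, 0.001, 0], [1, 0, 0, 0, 0], [1, 0, 0, 0, 0]]}}

```text
t: 19.3
tcp_pos: [0.6283, 0.0809, 0.0784]
tcp_rot: [3.064, 0.694, 0.001]
ft_force: [0.4, 0.3, -2.5]
grip_width: 0.0299
grasp_force: 59.8
```

Request:
{"fn": "carry_out", "kwargs": {"plan": [[1, 0, 0, 0.001, 0], [1, 0, 0, 0.001, 0], [1, 0, 0, 0, 0], [1, 0, 0, 0, 0], [1, 0, 0, 0, 0]]}}

```text
t: 19.8
tcp_pos: [0.6285, 0.081, 0.0774]
tcp_rot: [3.064, 0.694, 0.002]
ft_force: [-0.8, 0.2, 5.5]
grip_width: 0.03
grasp_force: 60.5
```

Contact reached (5.5 N upward). Release and rise.

Request:
{"fn": "carry_out", "kwargs": {"plan": [[0.5, 0, 0, 0, 0], [0, 0, 0, 0, 0], [-1, 0, 0, 0, 0], [-1, 0, 0, 0, 0], [-1, 0, 0, 0, 0], [-1, 0, 0, -0.02, 0], [-1, 0, 0, -0.04, 0], [-1, 0, 0, -0.045, 0], [-1, 0, 0, -0.01, 0], [-1, 0, 0, 0, 0], [-1, 0, 0, 0, 0]]}}

```text
t: 20.9
tcp_pos: [0.6272, 0.081, 0.1902]
tcp_rot: [-3.064, -0.693, 0.003]
ft_force: [0.4, -0.1, 0.1]
grip_width: 0.0853
grasp_force: 0.0
```

```bash
python3 - <<'E'
from h import *
s=shot("wrist"); rim(s,"wrist","mandrel",.088,.1); rim(s,"wrist","mandrel",.064,.074); measure(s,"wrist",["mandrel"])
d=eyes.silhouettes("mandrel","wrist")[0]; P=cloud(s,d["pixels"]); 
for lo,hi in((.06,.08),(.085,.105)):
    Q=P[(P[:,2]>lo)&(P[:,2]<hi)]; A=np.c_[Q-Q.mean(0)]; print(lo,np.median(Q[:,2]),np.round(np.linalg.svd(A,full_matrices=False)[2][2],3))
measure(s,"wrist",["pulley_large","dish_wide"]); go(.463,.097)
E
```

```text
wrist mandrel 1024 circ [0.6267 0.0797] 0.0164 ell [0.6268 0.0798] [0.0315 0.0323]
wrist mandrel 1520 circ [0.6277 0.0804] 0.0291 ell [0.6277 0.0804] [0.0568 0.0575]
mandrel 0.92 at [322. 198.] rect [0.6247 0.0784] [0.057 0.057] 25.5 circ [0.6247 0.0791] 0.0295 z [0.068 0.07  0.095] topmean [0.6275 0.0801 0.0943]
0.06 0.06941902272463818 [ 0.002 -0.011  1.   ]
0.085 0.09429042082690203 [0.082 0.037 0.996]
pulley_large 0.58 at [257. 294.] rect [0.4696 0.0927] [0.061 0.045] 11.3 circ [0.4689 0.0959] 0.0308 z [0.025 0.038 0.04 ] topmean [0.4661 0.0931 0.0384]
dish_wide 0.84 at [383. 344.] rect [ 0.4597 -0.0859] [0.049 0.077] 0.6 circ [ 0.4463 -0.0859] 0.0388 z [0.022 0.024 0.03 ] topmean [ 0.4564 -0.0875  0.0261]
tcp [0.6277 0.0809 0.1902] yaw 25.5 q [-0.05  0.58  1.45  0.    1.11  1.08] tilt [-0.002 -0.001 -1.   ] => shift [-0.1417 -0.0854  0.0003] turn 0
```

Mandrel is home: flange top at 0.0694 (expected 0.069), level. Next the large pulley.

Request:
{"fn": "carry_out", "kwargs": {"plan": [[-1, -0.028, -0.017, 0, 0], [-1, -0.028, -0.017, 0, 0], [-1, -0.028, -0.017, 0, 0], [-1, -0.029, -0.017, 0, 0], [-1, -0.029, -0.017, 0, 0], [-1, 0, 0, 0, 0], [-1, 0, 0, 0, 0], [-1, 0, 0, 0, 0]]}}

```text
t: 22.05
tcp_pos: [0.4651, 0.0963, 0.1916]
tcp_rot: [3.063, 0.693, 0.004]
ft_force: [0.6, -0.8, 0.2]
grip_width: 0.0854
grasp_force: 0.0
```

```bash
python3 - <<'E'
from h import *
s=shot("wrist"); rim(s,"wrist","pulley_large",.035,.042); measure(s,"wrist",["pulley_large"]); go(.463,.097,.024)
cv2.imwrite("pics/w6.png",s["pixels"])
E
```

```text
wrist pulley_large 1820 circ [0.4634 0.0947] 0.0261 ell [0.4635 0.0948] [0.0516 0.0518]
pulley_large 0.73 at [320. 187.] rect [0.465  0.0959] [0.05  0.053] 87.3 circ [0.4649 0.0965] 0.0272 z [0.036 0.038 0.04 ] topmean [0.4646 0.0956 0.0383]
tcp [0.4647 0.0963 0.1913] yaw 25.5 q [-0.03  0.39  1.84 -0.    0.91  1.09] tilt [ 0.001  0.001 -1.   ] => shift [-0.0014 -0.0014  0.1673] turn 0
```

View pics/w6.png

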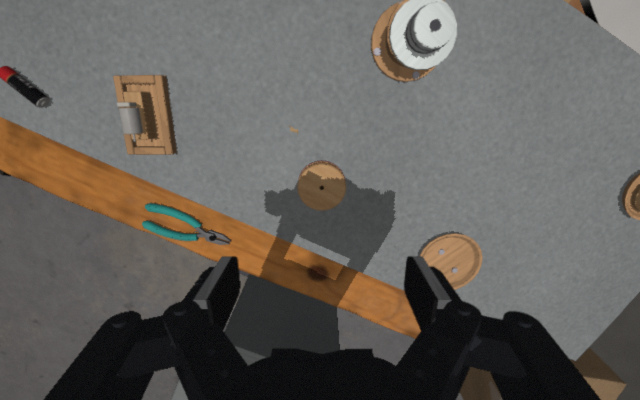

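The wrist view shows the plain wooden pulley at (321,187), the mandrel seated at (423,38), the motor in its cradle at (140,115) and the wide dish at (451,260). Pulley centre is (0.4645,0.0957). Descending.

Request:
{"fn": "carry_out", "kwargs": {"plan": [[-1, 0, 0, 0.045, 0], [-1, 0, 0, 0.045, 0], [-1, 0, 0, 0.04, 0], [-1, 0, 0, 0.03, 0], [-1, 0, 0, 0.008, 0], [-1, 0, 0, 0, 0], [1, 0, 0, 0, 0], [1, 0, 0, 0, 0], [1, 0, 0, 0, 0], [1, 0, 0, 0, 0], [1, 0, 0, 0, 0], [1, 0, 0, 0, 0]], "squeeze": 30}}

```text
t: 23.4
tcp_pos: [0.4646, 0.0965, 0.0252]
tcp_rot: [3.063, 0.693, 0.006]
ft_force: [-0.8, 0.9, 5.3]
grip_width: 0.05
grasp_force: 30.2
```

Request:
{"fn": "carry_out", "kwargs": {"plan": [[1, 0, 0, -0.02, 0], [1, 0, 0, -0.03, 0], [1, 0, 0, -0.03, 0], [1, 0, 0, 0, 0], [1, 0, 0, 0, 0]]}}

```text
t: 23.9
tcp_pos: [0.464, 0.0965, 0.1047]
tcp_rot: [3.063, 0.694, 0.005]
ft_force: [-0.1, 0.1, -1.0]
grip_width: 0.0496
grasp_force: 31.5
```

```bash
python3 - <<'E'
from h import *
s=shot("wrist"); measure(s,"wrist",["pulley_large","dish_wide"]); rim(s,"wrist","dish_wide",.026,.034); go(.4445,-.0855)
s=shot("top"); rim(s,"top","dish_wide",.026,.034)
E
```

```text
pulley_large 0.75 at [321. 267.] rect [0.4217 0.0754] [0.093 0.08 ] 25.5 circ [0.4213 0.076 ] 0.0467 z [0.106 0.118 0.119] topmean [0.465  0.096  0.1178]
pulley_large 0.73 at [473.  22.] rect [0.6255 0.0629] [0.03  0.066] 27.0 circ [0.638  0.0693] 0.0329 z [0.068 0.07  0.094] topmean [0.614  0.0754 0.0931]Traceback (most recent call last):
  File "<stdin>", line 2, in <module>
  File "h.py", line 37, in rim
    d=eyes.silhouettes(k,n)[0]; m=cv2.dilate(d["pixels"].astype(np.uint8),np.ones((5,5)))>0
      ~~~~~~~~~~~~~~~~~~~~~^^^
IndexError: list index out of range
```

Request:
{"fn": "carry_out", "kwargs": {"plan": [[1, -0.019, 0.031, 0, 0], [1, -0.019, 0.031, 0, 0], [1, -0.019, 0.031, 0, 0], [1, -0.019, 0.031, 0, 0], [1, -0.02, 0.032, 0, 0], [1, 0, 0, 0, 0], [1, 0, 0, 0, 0], [1, 0, 0, 0, 0]]}}

```text
t: 24.9
tcp_pos: [0.4432, -0.0846, 0.1027]
tcp_rot: [-3.062, -0.694, 0.003]
ft_force: [0.1, 0.0, 0.1]
grip_width: 0.0497
grasp_force: 31.5
```

```bash
python3 - <<'E'
from h import *
go(.445,-.086)
s=shot("wrist"); measure(s,"wrist",["pulley_large","dish_wide"])
for n in("wrist","top"):
    s=shot(n)
    try: rim(s,n,"dish_wide",.0265,.034)
    except Exception as e: print(n,e)
E
```

```text
tcp [ 0.4432 -0.0846  0.1027] yaw 25.5 q [-0.44  0.53  1.98  0.    0.64  0.69] tilt [-0.001 -0.002 -1.   ] => shift [ 0.001  0.002 -0.   ] turn 0
pulley_large 0.83 at [321. 267.] rect [ 0.4018 -0.1052] [0.093 0.08 ] 24.1 circ [ 0.4022 -0.1059] 0.0468 z [0.103 0.116 0.117] topmean [ 0.4443 -0.0853  0.1158]
dish_wide 0.61 at [323. 196.] rect [ 0.4517 -0.0826] [0.058 0.078] 24.7 circ [ 0.4432 -0.0864] 0.0396 z [0.023 0.024 0.03 ] topmean [ 0.4534 -0.0814  0.0262]
wrist dish_wide 1194 circ [ 0.4423 -0.0868] 0.0396 ell [ 0.4422 -0.0869] [0.0785 0.0788]
top dish_wide 26 circ [ 0.4581 -0.0648] 0.0269 ell [ 0.4585 -0.0635] [0.0209 0.0534]
```

Request:
{"fn": "carry_out", "kwargs": {"plan": [[1, -0.002, 0.001, 0.03, 0], [1, 0, 0, 0.025, 0], [1, 0, 0, 0.014, 0], [1, 0, 0, 0.004, 0], [1, 0, 0, 0, 0], [1, 0, 0, 0, 0], [1, 0, 0, 0, 0]]}}

```text
t: 25.95
tcp_pos: [0.4431, -0.0876, 0.0311]
tcp_rot: [3.063, 0.694, 0.002]
ft_force: [-0.6, 0.3, -0.8]
grip_width: 0.0496
grasp_force: 31.5
```

Request:
{"fn": "carry_out", "kwargs": {"plan": [[1, 0, 0, 0.002, 0], [1, 0, 0, 0, 0], [1, 0, 0, 0, 0], [0.2, 0, 0, 0, 0], [-0.2, 0, 0, 0, 0], [-1, 0, 0, 0, 0], [-1, 0, 0, 0, 0], [-1, 0, 0, -0.02, 0], [-1, 0, 0, -0.04, 0], [-1, 0, 0, -0.045, 0], [-1, 0, 0, -0.045, 0], [-1, 0, 0, 0, 0]]}}

```text
t: 27.15
tcp_pos: [0.446, -0.0888, 0.1834]
tcp_rot: [3.056, 0.692, 0.016]
ft_force: [1.2, -1.1, -1.0]
grip_width: 0.0855
grasp_force: 0.0
```

```bash
python3 - <<'E'
from h import *
s=shot("wrist"); rim(s,"wrist","pulley_large",.038,.045); rim(s,"wrist","dish_wide",.0265,.034); measure(s,"wrist",["pulley_large","motor"],.5)
a=s["pixels"][:,120:520]; s=shot("side"); cv2.imwrite("pics/fin.png",np.hstack([a,cv2.resize(s["pixels"][120:320,200:400],(400,400))]))
E
```

```text
wrist pulley_large 1932 circ [ 0.4412 -0.089 ] 0.0263 ell [ 0.4413 -0.089 ] [0.0517 0.0518]
wrist dish_wide 1128 circ [ 0.442  -0.0866] 0.0397 ell [ 0.4422 -0.0866] [0.0781 0.0786]
pulley_large 0.67 at [317. 189.] rect [ 0.4422 -0.0885] [0.054 0.052] 52.3 circ [ 0.4421 -0.0885] 0.0276 z [0.03  0.041 0.042] topmean [ 0.4426 -0.0884  0.0413]
```

View pics/fin.png

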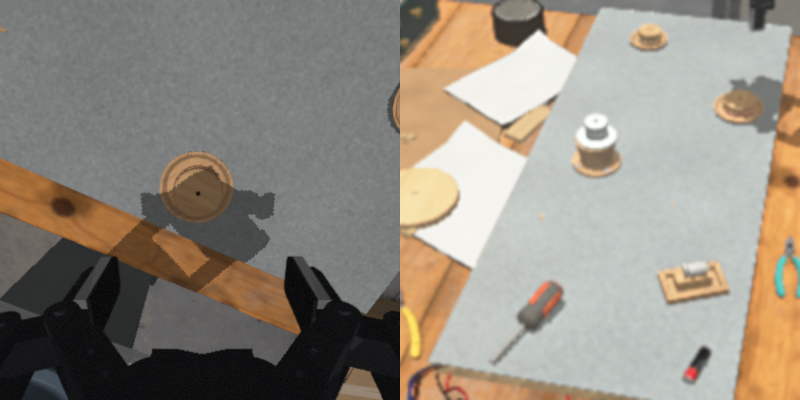

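The final view shows the large pulley flat in the wide dish (top at 0.041, 2.5 mm off centre). The mandrel is seated in the socket, the motor stands in the cradle, and the small pulley is in the narrow dish. The battery and screwdriver have not moved, and the gripper is clear.

```bash
python3 -c "
from plant import sign_off
print(sign_off())"
```

```text
the job is handed in; nothing more can be done
None
```

All four parts are in their holders and the job was handed in at about 27 s. The mandrel's flange is down on the rim, the gripper is open and clear, and the battery, screwdriver and green look-alike were not touched.

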